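Shut the tagged coolant valve under the sliding cover

TASK

Shut the coolant feed to the bath: push the cover plate of the valve box along its channel to the other end, over the gauge, then push the handle of the valve with the round tag all the way round clockwise until it is fully shut. Only push with the fingertips: do not pinch the rib or a handle, do not lift the cover, and leave the untagged valve and the things standing around as they are.

Things in the scene. Friction and masses are not known exactly. Their poses are not given: they have to be found in the camera images.
- valve_box: Grey steel trough fixed on the bench, 174 (x) x 442 (y) x 80 mm high; origin at the centre of its underside, z up, y along its length. The two valves stand in the half at negative y, axes at x = +15 and y = -172 and -85 (which is where varies). In the other half a round gauge and a strainer, under height 68. Outlet pipes leave it low on the -x side, a supply pipe at its +y end.
- channel (a point): Mid point of the cover's channel, at the height of the two ledges it rides on, 72 mm above the box's origin; axes as the box's. Opening between the ledges x = -72 to 72. Side curbs (inner faces x = +-82) and end walls (inner faces y = +-215) rise 8 mm above the ledges and keep the cover in.
- cover: Loose brushed steel-grey metal plate 160 (x) x 200 (y) x 5 mm, about 0.45 kg, flat on the ledges, underside 72 mm above the bench; origin at the centre of its underside, axes as the box's. It starts over the half at negative y, hiding both valves, and slides along the box's +y until its origin is at box y = +115, against the end wall. Plain friction, some 2 to 7 N.
- cover_rib (a point): Centre of the finger rib on the cover, a metal bar of the same grey 70 (x) x 12 (y) x 16 mm high across the middle of the plate; 8 mm above the plate's upper face and 13 mm above the cover's origin.
- tagged_valve: The valve to shut: brass quarter-turn ball valve fixed in the box; origin under its axis at bench height, axes as the box's. Its handle turns about the upright line through this origin; on its hub a plain round tag disc 38 mm across at height 60 to 62. Brass body up to height 42, pipe along x up to 34.
- tagged_handle_end (a point): Point on the tagged handle's grip 52 mm out from the valve's axis, at the grip's mid height, 55 mm above the bench. The grip is a straight black sleeve 12 mm wide and 12 mm high (height 49 to 61), from 18 to 62 mm out from the axis.
- tagged_handle (a joint): Angle of the tagged handle, rad: 0 = open, grip pointing along the box's -x, in line with the pipe; grows clockwise seen from above; 1.571 = fully shut, at its stop, grip pointing along the box's +y, across the pipe. It starts within 0.25 of open, stays where it is left and needs about 4 N at the grip.
- plain_valve: The other valve, the same but without the tag (only a 13 mm nut on its hub), also open; to be left alone. Origin under its axis at bench height, axes as the box's.
- plain_handle_end (a point): Point on the untagged handle's grip 52 mm out from its axis, 55 mm above the bench; grip of the same size as the tagged one's.
- jug: White plastic fluid jug, 130 x 190 mm and 241 mm high with its cap, upright on the bench to the right of the box; loose, origin at the centre of its underside.
- wrench: Small steel spanner 130 mm long lying on the bench beyond the box; loose, origin at mid length on its underside.
- parts_tray: Yellow plastic tray 90 x 140 x 35 mm with connectors, on the bench beyond the box; loose, origin at the centre of its underside.
- bath: Fluid bath fixed on the bench to the left of the box: grey base 150 x 270 x 55 mm with a knob and a brass pot 136 mm wide, top at height 100; origin at the centre of its underside. Two copper stubs reach 30 mm beyond its +x side.

How it is judged:
On the way, in this order (a step that is already met when the one before it is completed fails the run):
1. the cover is slid to the other end of its channel (its centre past y = +95 mm in the box's frame; the end stop is at +115) (y of cover in the frame of valve_box above 0.095 m), for 0.2 s.
2. the tagged handle is pushed fully shut (past 1.48 rad; stop at 1.571) (value of joint tagged_handle above 1.48 rad), for 0.2 s.
At the end, for the whole second after the job is handed in: The cover lies flat and at rest in its channel within 20 mm of the far end stop, the tagged handle is within about 5 degrees (0.09 rad) of its shut stop, and the untagged handle is where it was (its end moved less than 10 mm) (y of cover in the frame of valve_box above 0.095 m and z of cover in the frame of valve_box below 0.076 m and angle between cover's own z axis and vertical below 0.04 rad and linear speed of cover below 0.01 m/s and value of joint tagged_handle above 1.48 rad and distance of plain_handle_end from where it was at the start of the episode below 0.01 m); the robot touches nothing.
It fails at once if the cover is lifted or tipped out of its channel (more than 8 mm up, or 0.09 rad of tilt) (z of cover in the frame of valve_box above 0.08 m or angle between cover's own z axis and vertical above 0.09 rad).
It fails at once if the cover's rib or a handle's grip is pinched (the fingers press on two opposite faces at once, over 2 N each) ((contact force between the fingers and cover_c2 above 2 N and contact force between the fingers and cover_c3 above 2 N) or (contact force between the fingers and tagged_handle_c2 above 2 N and contact force between the fingers and tagged_handle_c3 above 2 N) or (contact force between the fingers and plain_handle_c2 above 2 N and contact force between the fingers and plain_handle_c3 above 2 N)).
It fails at once if the untagged handle is turned (its end moved more than 10 mm) (distance of plain_handle_end from where it was at the start of the episode above 0.01 m).
It fails at once if the jug, the spanner or the parts tray is moved more than 25 mm or lifted (distance of any of jug, wrench, parts_tray from where it was at the start of the episode above 0.025 m).
It also fails if it takes over 54 s, if anything falls off the work surface, if the arm or the gripper's body presses on something with over 40 N, if the wrist force passes 120 N, or if a joint passes its speed limit or range.

ROBOT

A 6-joint arm with a two-finger parallel gripper is mounted at the origin on the work surface. World frame = base frame: x ahead of the robot, y to its left, z up, the work surface at z = 0. Lengths are in m, angles in rad, forces in N, time in s.
With the tool pointing down it reaches from about 0.35 to 0.85 m from the base axis. Payload 8.1 kg.
Tool frame: the origin (TCP) lies midway between the tips of the shut fingers; the grasp point (between the pads) lies 19 mm behind it; z points along the fingers, y is the direction in which the jaws open and shut (so a half turn about z gives the same grasp; the last joint's range is limited). The gripper opens to 93 mm and grips with 3 to 60 N. Pads are 15 mm wide; open, the fingers measure 128 mm over their backs; the gripper's body (75 mm by 188 mm) begins 65 mm behind the grasp point.
Start: joints at [-1.352, 0.13, 1.488, -0, 1.523, -0.085], TCP at [0.18, -0.573, 0.198] pointing down, gripper open.
Joint ranges: [-2.96, 2.96], [-0.89, 2.26], [0.02, 2.5], [-1.34, 4.48], [0, 2.73], [-2.66, 2.66]. Speed limits (rad/s): [2.39, 2.39, 2.79, 3.14, 3.14, 3.14].

INTERFACE

Orientations are given as a rotation vector (axis times angle).
In Python, from plant import monitor, eyes, ticket gives the robot as it stands.
- The arm moves only by the tool send_rows, never from a script. Its argument "motion" is a list of rows, each a list of 2 entries, a list of its own where there are three numbers: the shift along the tool's x, y, z in m, then the turn about the tool's z in degrees. In form: [[[dx, dy, dz], twist], ...]. A call has 1 to 12 rows; each row is the pose to reach, as a shift and turn from the pose commanded when the call began, along the tool's axes at that moment; what a row does not reach only later rows make up. A row lasts 1/8 s, in which the tool goes at most 62.5 mm and 10.7 degrees, less where a joint would pass 70% of its speed; a pose out of reach is approached as far as the arm can. A call with a gripper value outside its range is refused whole. "jaw" is the finger opening in m, from 0 to 0.093, set as the call begins (left out, the last holds). The fingers move at their own pace and stop on an object; "squeeze" is the grip in N (left out, the last holds). Time passes only in rows, so rows that repeat a pose let the fingers close. It gives the time, the measured TCP pose, the force and the opening at its end, in the units of the state.
- monitor.read_state(): the state, without advancing time (a new reading comes with each control period).
- eyes.read_camera(name): name is "scene" or "top" or "wrist"; returns the picture (480x640x3 uint8, red, green, blue); there is no depth.
- eyes.camera_model(name): a dict with "mtx" (3x3 intrinsics, pixels), "cam_to_world" (4x4, takes a point from camera to world coordinates); the wrist camera has in their place "mount" (4x4, takes a point from camera to tool coordinates, whose origin is the TCP and whose axes are the flange's). Camera axes: x right, y down, z forward; pixel columns grow to the right and rows downward; lengths in m; the calibration is good to about 2 mm. A picture is of the moment at which its call begins: read the wrist's pose just before it. camera_model takes no time and is no camera call.
- ticket.close_job(): hands the job in, once; it reports no verdict.
The state is a dict: "t": time; "q": joint angles; "dq": joint speeds; "joint_torque": joint torques, N m; "tool_pos": TCP position; "orientation": TCP orientation; "force": force on the tool from outside, world axes, zero at the start; "wrist_torque": the same for the moment, N m; "opening": finger opening in m.
Only numpy, scipy, OpenCV 4.12 (cv2) and the standard library are available. Lean on these libraries where they do the work, as an engineer would, in place of code of your own. Each camera call takes 0.05 s, during which the arm holds its last target.

## Working session

There is one attempt and no reset: what is moved stays moved. The work goes in short steps, Python scripts to look and compute and a tool call to move; the robot and the scene stay as the last step left them, time stands still between calls to the robot, and variables do not carry over. Pictures are saved under pics/ and viewed, and the job is handed in when it is done.

Besides the shell and the picture viewer there is one more tool, called after ">>>" by a JSON object that holds its "name" and its "arguments". send_rows: Moves the arm, as the interface text tells. Its arguments: {"type":"object","properties":{"motion":{"type":"array","items":{"type":"array"}},"jaw":{"type":"number"},"squeeze":{"type":"number"}},"required":["motion"]}

```bash
mkdir -p pics; python3 - <<'E'
from plant import monitor, eyes
import cv2
s=monitor.read_state(); print(s)
for n in("scene","top"):
    cv2.imwrite(f"pics/{n}0.png",eyes.read_camera(n)[:,:,::-1])
for n in("scene","top","wrist"): print(n,eyes.camera_model(n))
E
```

```text
{'t': 0.0, 'q': array([-1.35243825e+00,  1.31153561e-01,  1.48933029e+00, -3.88415415e-05,
        1.52299600e+00, -8.53907291e-02]), 'dq': array([-0.00024187,  0.00142628, -0.00106887, -0.00104541, -0.00081251,
       -0.00169738]), 'joint_torque': array([ 1.98099051e-04, -5.59850049e+01, -4.91750872e+01,  7.66023318e-02,
        3.51210753e-02, -1.23903587e-04]), 'tool_pos': array([ 0.17933346, -0.57190727,  0.19646403]), 'orientation': array([-3.10357125e+00, -4.75013846e-01,  2.57590224e-04]), 'force': array([-0.07608459, -0.3992943 ,  0.99010226]), 'wrist_torque': array([ 0.00560536,  0.02211323, -0.00333183]), 'opening': 0.09266206647648798}
scene {'mtx': array([[444.21517827,   0.        , 322.99260658],
       [  0.        , 444.21517827, 240.85068177],
       [  0.        ,   0.        ,   1.        ]]), 'cam_to_world': array([[-0.89092671,  0.33919957, -0.3019822 ,  0.94737535],
       [ 0.45396986,  0.64659222, -0.61304964,  0.7064203 ],
       [-0.01268683, -0.68327311, -0.73005267,  0.92688571],
       [ 0.        ,  0.        ,  0.        ,  1.        ]])}
top {'mtx': a
[... 235 characters left out ...]
   [-0.99964105, -0.02573897,  0.00743509, -0.0076437 ],
       [-0.0023184 , -0.19337115, -0.98112294,  1.18334682],
       [ 0.        ,  0.        ,  0.        ,  1.        ]])}
wrist {'mtx': array([[377.77162326,   0.        , 317.40988123],
       [  0.        , 377.77162326, 241.83167244],
       [  0.        ,   0.        ,   1.        ]]), 'mount': array([[ 1.68602336e-04, -9.63955279e-01, -2.66064264e-01,
         7.37059427e-02],
       [ 9.99999369e-01,  4.58076592e-04, -1.02592928e-03,
         1.57422732e-04],
       [ 1.11082776e-03, -2.66063923e-01,  9.63954747e-01,
        -1.85987863e-01],
       [ 0.00000000e+00,  0.00000000e+00,  0.00000000e+00,
         1.00000000e+00]])}
```

View pics/scene0.png

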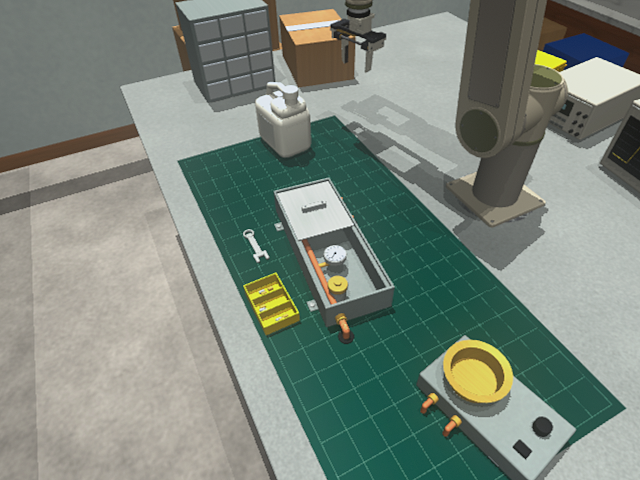

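View pics/top0.png

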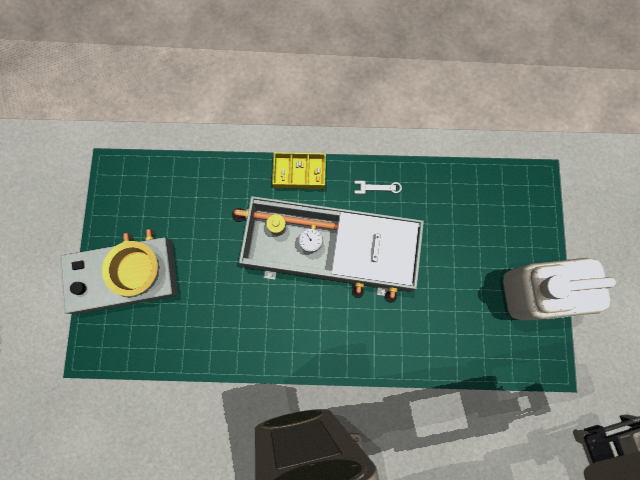

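```bash
python3 - <<'E'
import cv2
a=cv2.imread("pics/top0.png")[185:310,225:435]
cv2.imwrite("pics/top0c.png",cv2.resize(a,None,fx=3.8,fy=3.8,interpolation=cv2.INTER_CUBIC))
E
```

```text
(no output)
```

View pics/top0c.png

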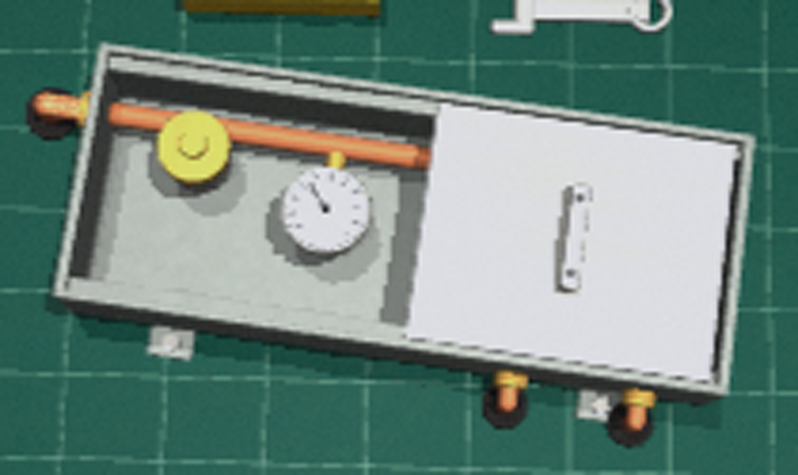

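```bash
cat > h.py <<'E'
import numpy as np
from plant import monitor, eyes
from scipy.spatial.transform import Rotation as R
def ray(name,px,z,T=None):
    m=eyes.camera_model(name); T=m["cam_to_world"] if T is None else T
    d=T[:3,:3]@np.linalg.solve(m["mtx"],np.array([px[0],px[1],1.]))
    o=T[:3,3]; return o+d*(z-o[2])/d[2]
def wristT(s):
    W=np.eye(4);W[:3,:3]=R.from_rotvec(s["orientation"]).as_matrix();W[:3,3]=s["tool_pos"]
    return W@eyes.camera_model("wrist")["mount"]
def fit(P,Q): # P local 2d -> Q world 2d
    P=np.array(P);Q=np.array(Q)[:,:2];pc=P.mean(0);qc=Q.mean(0);A=P-pc;B=Q-qc
    th=np.arctan2((A[:,0]*B[:,1]-A[:,1]*B[:,0]).sum(),(A*B).sum())
    M=np.array([[np.cos(th),-np.sin(th)],[np.sin(th),np.cos(th)]])
    t=qc-M@pc; return th,t,M,Q-(P@M.T+t)
E
python3 - <<'E'
from h import *
L=[(.087,.221),(.087,-.221),(-.087,-.221),(-.087,.221)]
px=[(102,45),(753,137),(725,395),(57,297)]
W=[ray("top",(u/3.8+225,v/3.8+185),.08) for u,v in px]
th,t,M,r=fit(L,W);print(th,t,r*1e3)
for u,v in [(581,190),(568,285)]:
    w=ray("top",(u/3.8+225,v/3.8+185),.093);print("rib end",w,M.T@(w[:2]-t))
for u,v in [(437,103),(409,335)]:
    w=ray("top",(u/3.8+225,v/3.8+185),.077);print("cov edge",w,M.T@(w[:2]-t))
s=monitor.read_state();print(R.from_rotvec(s["orientation"]).as_matrix())
E
```

```text
-0.11937330585387317 [ 0.57433595 -0.02681651] [[-0.62110387 -1.04719452]
 [-0.27467328  1.41606621]
 [ 0.5441058   1.68829334]
 [ 0.35167135 -2.05716503]]
rib end [ 0.59225579 -0.13943034  0.093     ] [ 0.0312035  -0.10967834]
rib end [ 0.52926127 -0.13118319  0.093     ] [-0.03232488 -0.10899189]
cov edge [ 0.65280191 -0.04487385  0.077     ] [ 0.080058   -0.00858432]
cov edge [ 0.49611839 -0.02953796  0.077     ] [-0.07733683 -0.01201701]
[[ 9.54196938e-01  2.99178991e-01 -3.66075734e-04]
 [ 2.99179181e-01 -9.54195524e-01  1.64928009e-03]
 [ 1.44122128e-04 -1.68326025e-03 -9.99998573e-01]]
```

```bash
cat >> h.py <<'E'
TH=-0.11937;T0=np.array([.57434,-.02682]);M0=np.array([[np.cos(TH),-np.sin(TH)],[np.sin(TH),np.cos(TH)]])
def b2w(x,y,z): return np.r_[M0@[x,y]+T0,z]
def w2b(w): return np.r_[M0.T@(np.array(w)[:2]-T0),w[2]]
def shift(w,s=None):
    s=s or monitor.read_state(); return R.from_rotvec(s["orientation"]).as_matrix().T@(np.array(w)-s["tool_pos"])
def yawerr():
    s=monitor.read_state();m=R.from_rotvec(s["orientation"]).as_matrix()
    yb=np.arctan2(m[1,0],m[0,0]); return np.degrees((TH+np.pi/2)-yb)
E
python3 - <<'E'
from h import *
print("jug",ray("top",(505,262),.1),ray("top",(515,320),.0),ray("top",(600,262),.2))
w=b2w(0,-.145,.2);print(w,shift([.30,-.35,.2]).round(3),shift(w).round(3),yawerr())
E
```

```text
jug [ 0.53157899 -0.44806807  0.1       ] [ 0.39625068 -0.50667634  0.        ] [ 0.52077573 -0.61702589  0.2       ]
[ 0.55707243 -0.17078816  0.2       ] [ 0.182 -0.176 -0.003] [ 0.48  -0.27  -0.003] 65.75229312143006
```

>>> {"name": "send_rows", "arguments": {"jaw": 0, "motion": [[[0.04,-0.05,0],0],[[0.08,-0.09,0],-8],[[0.13,-0.135,0],-16],[[0.182,-0.176,0],-24],[[0.23,-0.19,0],-32],[[0.28,-0.21,0],-40],[[0.33,-0.225,0],-48],[[0.38,-0.24,0],-56],[[0.43,-0.255,0],-62],[[0.48,-0.27,0],-65.75],[[0.48,-0.27,0],-65.75],[[0.48,-0.27,0],-65.75]]}}

```text
t: 1.6
tool_pos: [0.5563, -0.1712, 0.1968]
orientation: [-2.349, -2.084, 0.002]
force: [0.2, 0.2, -0.1]
opening: 0.0007
```

```bash
python3 - <<'E'
from h import *; import cv2
s=monitor.read_state();a=eyes.read_camera("wrist")
cv2.imwrite("pics/w1.png",a[:,:,::-1]);print(s["t"],s["tool_pos"],w2b(s["tool_pos"]),yawerr(),s["opening"],s["q"])
np.save("w1.npy",wristT(s))
E
```

```text
1.6 [ 0.55626064 -0.17121227  0.19684459] [-0.0007555  -0.14551777  0.19684459] 0.04678202191701932 0.0006941587764352834 [-3.86399856e-01  8.38648643e-02  1.53933375e+00 -3.99084948e-04
  1.51980202e+00 -2.67128040e-01]
```

View pics/w1.png

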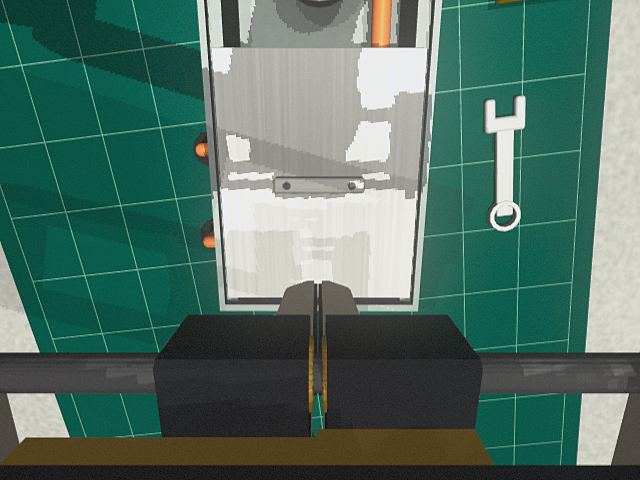

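```bash
python3 - <<'E'
from h import *
T=np.load("w1.npy")
for n,p,z in [("rib",(275,178),.093),("rib",(365,178),.093),("rib",(275,193),.093),("rib",(365,193),.093),("edge",(213,47),.077),("edge",(427,47),.077),("endL",(219,311),.08),("endR",(418,311),.08)]:
    print(n,w2b(ray("wrist",p,z,T)).round(4))
E
```

```text
rib [-0.0333 -0.1013  0.093 ]
rib [ 0.0351 -0.1012  0.093 ]
rib [-0.0336 -0.1127  0.093 ]
rib [ 0.0355 -0.1127  0.093 ]
edge [-0.0779 -0.0074  0.077 ]
edge [ 0.0795 -0.0074  0.077 ]
endL [-0.0872 -0.2181  0.08  ]
endR [ 0.087  -0.2178  0.08  ]
```

>>> {"name": "send_rows", "arguments": {"motion": [[[0,0.0015,0.04],0],[[0,0.0015,0.08],0],[[0,0.0015,0.105],0],[[0,0.0015,0.113],0],[[0,0.0015,0.113],0]]}}

```text
t: 2.28
tool_pos: [0.5578, -0.1722, 0.085]
orientation: [2.351, 2.083, -0.0]
force: [0.3, 0.0, 0.6]
opening: 0.0007
```

```bash
python3 - <<'E'
from h import *; import cv2
s=monitor.read_state();a=eyes.read_camera("wrist")
cv2.imwrite("pics/w2.png",a[:,:,::-1]);print(s["t"],w2b(s["tool_pos"]),yawerr(),s["force"])
E
```

```text
2.275 [ 0.0009203  -0.14627751  0.08495102] 0.056608702856091125 [0.26026675 0.00262654 0.60418242]
```

View pics/w2.png

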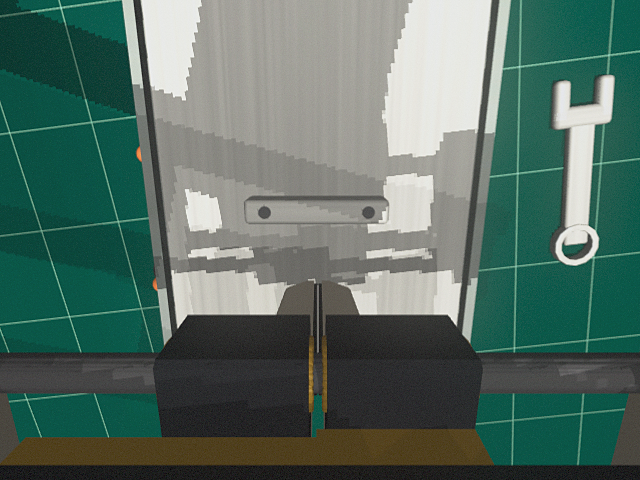

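>>> {"name": "send_rows", "arguments": {"motion": [[[0.012,0,0.001],0],[[0.022,0,0.001],0],[[0.032,0,0.001],0],[[0.045,0,0.001],0],[[0.06,0,0.001],0],[[0.08,0,0.001],0],[[0.1,0,0.001],0],[[0.12,0,0.001],0]]}}

```text
t: 3.32
tool_pos: [0.5727, -0.0507, 0.0835]
orientation: [-2.35, -2.085, -0.0]
force: [0.2, -0.6, -0.1]
opening: 0.0007
```

```bash
python3 - <<'E'
from h import *; import cv2
s=monitor.read_state();a=eyes.read_camera("wrist")
cv2.imwrite("pics/w3.png",a[:,:,::-1]);print(s["t"],w2b(s["tool_pos"]),yawerr(),s["force"])
E
```

```text
3.325 [ 0.00121423 -0.02391747  0.08354714] -0.07304290125569032 [ 0.15050699 -0.62006824 -0.07646332]
```

View pics/w3.png

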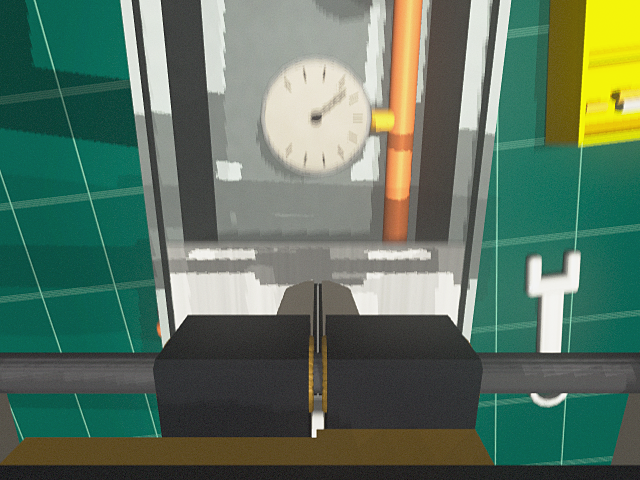

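```bash
python3 - <<'E'
from h import *; import cv2
s=monitor.read_state();print(w2b(ray("wrist",(320,240),.077,wristT(s))),s["t"])
a=eyes.read_camera("top")[130:350,180:480]
cv2.imwrite("pics/t3.png",cv2.resize(a[:,:,::-1],None,fx=2.6,fy=2.6,interpolation=cv2.INTER_CUBIC))
a=eyes.read_camera("scene")[130:350,200:480]
cv2.imwrite("pics/s3.png",cv2.resize(a[:,:,::-1],None,fx=2.6,fy=2.6,interpolation=cv2.INTER_CUBIC))
E
```

```text
[2.37945782e-03 4.47100515e-06 7.70000000e-02] 3.375
```

View pics/t3.png

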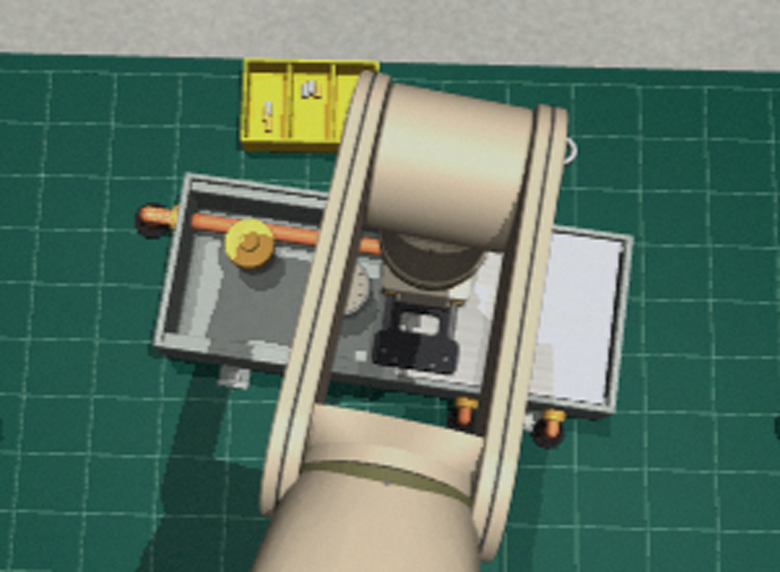

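View pics/s3.png

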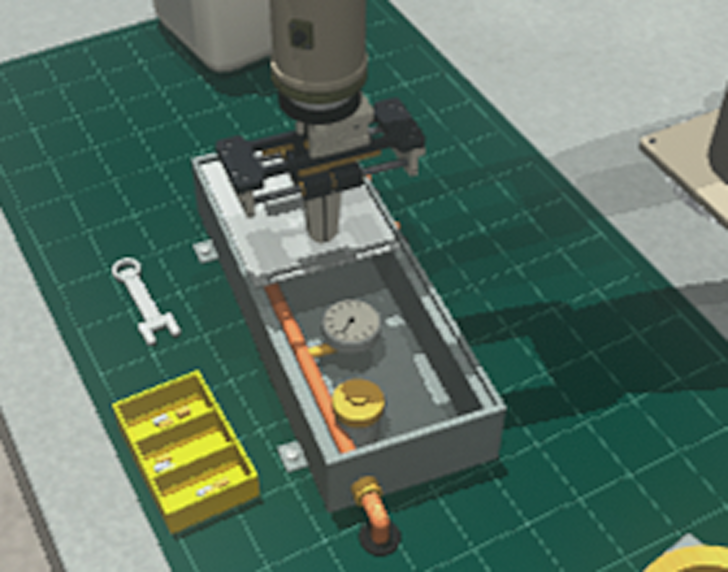

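>>> {"name": "send_rows", "arguments": {"motion": [[[0,0,-0.04],0],[[0,0,-0.08],0],[[-0.04,0,-0.1],0],[[-0.08,0,-0.1],0],[[-0.12,0,-0.1],0],[[-0.12,0,-0.1],0],[[-0.12,0,-0.1],0]]}}

```text
t: 4.35
tool_pos: [0.5581, -0.1716, 0.1834]
orientation: [-2.351, -2.083, -0.0]
force: [0.8, -0.4, 0.5]
opening: 0.0
```

```bash
python3 - <<'E'
from h import *; import cv2
s=monitor.read_state();a=eyes.read_camera("wrist")
cv2.imwrite("pics/w4.png",a[:,:,::-1]);print(s["t"],w2b(s["tool_pos"]),yawerr(),s["force"])
np.save("w4.npy",wristT(s))
E
```

```text
4.35 [ 0.00110084 -0.14564745  0.18338365] 0.0032379892403661347 [ 0.78634202 -0.36169258  0.48384312]
```

View pics/w4.png

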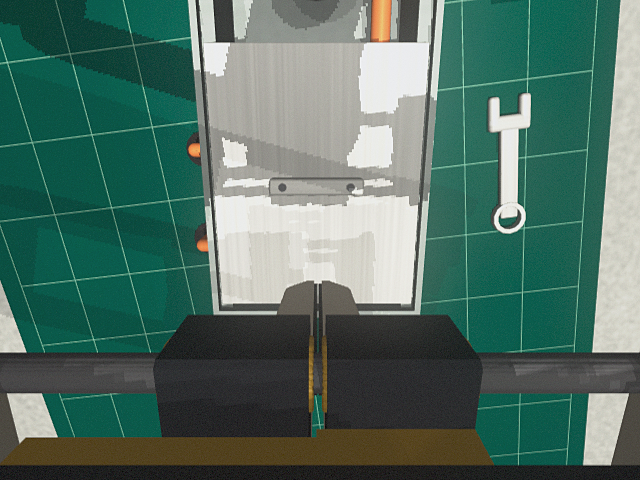

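>>> {"name": "send_rows", "arguments": {"motion": [[[0,0,0.05],0],[[0,0,0.09],0],[[0,0,0.1],0],[[0,0,0.102],0],[[0,0,0.104],0],[[0,0,0.104],0]]}}

```text
t: 5.15
tool_pos: [0.5594, -0.1718, 0.0812]
orientation: [2.348, 2.083, 0.002]
force: [0.3, 1.0, -1.6]
opening: 0.0003
```

>>> {"name": "send_rows", "arguments": {"motion": [[[0,0,0.002],0],[[0,0,0.004],0],[[0,0,0.004],0]]}}

```text
t: 5.52
tool_pos: [0.5581, -0.1715, 0.0753]
orientation: [-2.35, -2.085, 0.0]
force: [-0.5, 0.6, 0.2]
opening: 0.0004
```

```bash
python3 - <<'E'
from h import *; import cv2
s=monitor.read_state();a=eyes.read_camera("wrist")
cv2.imwrite("pics/w5.png",cv2.resize(a[150:330,200:440,::-1],None,fx=3.2,fy=3.2,interpolation=cv2.INTER_CUBIC));print(s["t"],w2b(s["tool_pos"]),s["force"])
a=eyes.read_camera("scene")
cv2.imwrite("pics/s5.png",cv2.resize(a[170:270,240:380,::-1],None,fx=5,fy=5,interpolation=cv2.INTER_CUBIC))
E
```

```text
5.525 [ 0.00106252 -0.14555509  0.07532183] [-0.49514689  0.55333285  0.19007143]
```

View pics/w5.png

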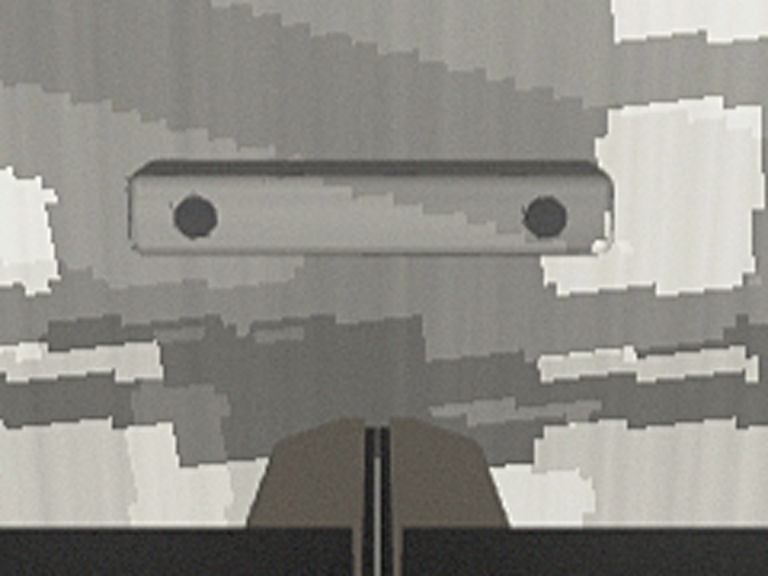

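View pics/s5.png

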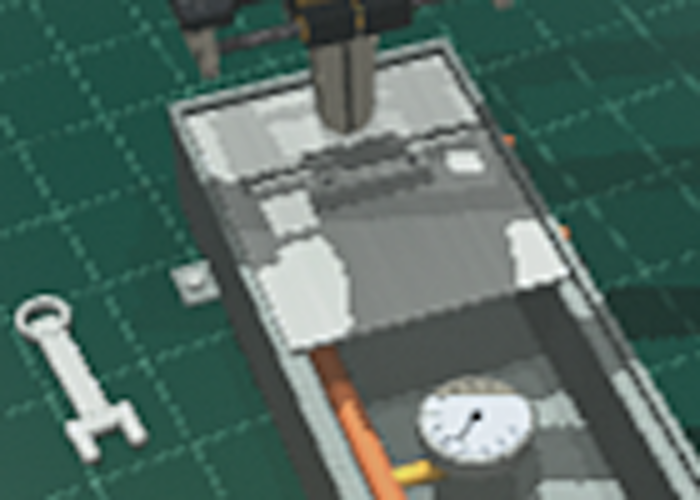

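>>> {"name": "send_rows", "arguments": {"motion": [[[0,0,0.002],0],[[0,0,0.002],0]]}}

```text
t: 5.88
tool_pos: [0.5581, -0.1714, 0.0733]
orientation: [-2.35, -2.085, 0.0]
force: [-0.1, 0.1, 0.1]
opening: 0.0004
```

>>> {"name": "send_rows", "arguments": {"motion": [[[0,0,0.002],0],[[0,0,0.002],0]]}}

```text
t: 6.12
tool_pos: [0.5581, -0.1714, 0.0713]
orientation: [-2.35, -2.085, 0.0]
force: [0.4, 0.3, 0.1]
opening: 0.0003
```

>>> {"name": "send_rows", "arguments": {"motion": [[[0,0,0.002],0],[[0,0,0.002],0]]}}

```text
t: 6.38
tool_pos: [0.5581, -0.1714, 0.0693]
orientation: [-2.35, -2.085, 0.0]
force: [1.2, 0.6, 0.1]
opening: 0.0006
```

>>> {"name": "send_rows", "arguments": {"motion": [[[0,0,0.002],0],[[0,0,0.002],0]]}}

```text
t: 6.62
tool_pos: [0.5581, -0.1714, 0.0673]
orientation: [-2.35, -2.085, 0.0]
force: [-0.5, 0.3, 0.0]
opening: 0.0004
```

```bash
python3 - <<'E'
from h import *; import cv2
s=monitor.read_state();a=eyes.read_camera("wrist")
cv2.imwrite("pics/w6.png",cv2.resize(a[150:330,200:440,::-1],None,fx=3.2,fy=3.2,interpolation=cv2.INTER_CUBIC));print(s["t"],w2b(s["tool_pos"]),s["force"])
a=eyes.read_camera("scene")
cv2.imwrite("pics/s6.png",cv2.resize(a[170:270,240:380,::-1],None,fx=5,fy=5,interpolation=cv2.INTER_CUBIC))
# project expected points in scene cam
m=eyes.camera_model("scene");T=np.linalg.inv(m["cam_to_world"])
for z in (0.0,.077,.093):
  p=T@np.r_[b2w(0.001,-.1455,.0673)[:2],z,1];p=m["mtx"]@p[:3];p=p[:2]/p[2];print(z,p,(p-[240,170])*5)
E
```

```text
6.625 [ 0.0010884  -0.14549327  0.0672887 ] [-0.53902233  0.33247322  0.01106354]
0.0 [309.70802474 218.72937496] [348.5401237  243.64687481]
0.077 [308.78282995 199.44187117] [343.91414976 147.20935587]
0.093 [308.58025939 195.21888962] [342.90129694 126.0944481 ]
```

View pics/s6.png

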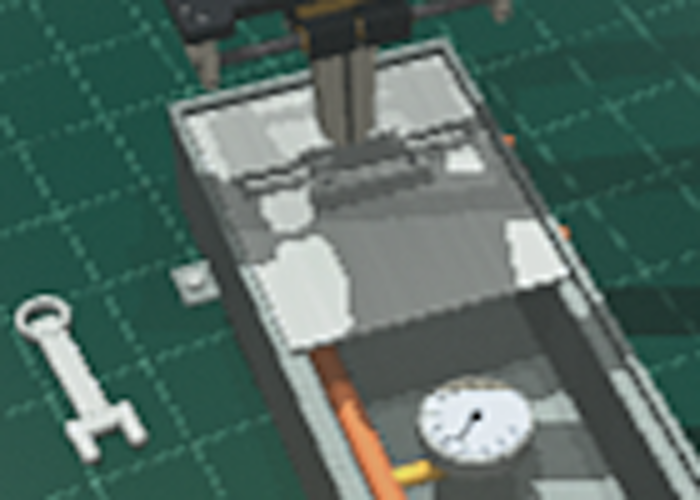

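View pics/w6.png

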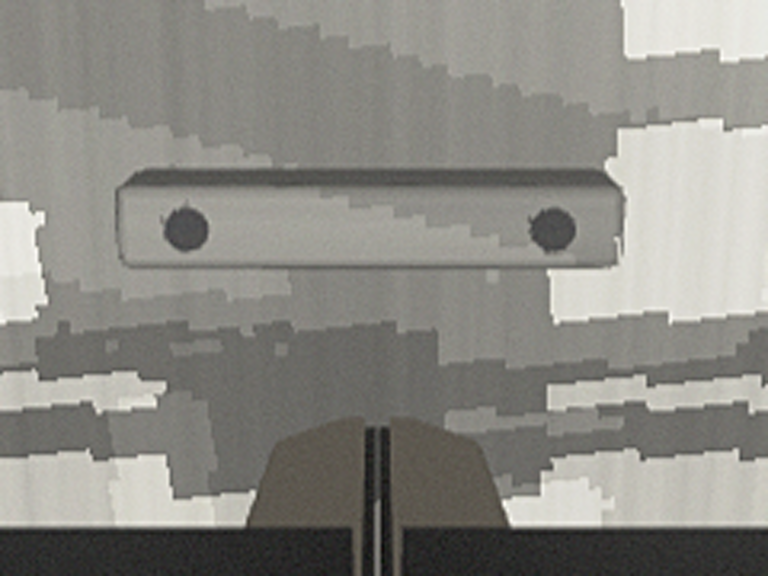

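>>> {"name": "send_rows", "arguments": {"motion": [[[0,0,0.001],0],[[0,0,0.002],0]]}}

```text
t: 6.98
tool_pos: [0.5583, -0.1715, 0.0655]
orientation: [2.35, 2.085, 0.0]
force: [0.2, 0.0, 0.5]
opening: 0.0002
```

>>> {"name": "send_rows", "arguments": {"motion": [[[0,0,0.001],0],[[0,0,0.001],0]]}}

```text
t: 7.22
tool_pos: [0.5581, -0.1714, 0.0644]
orientation: [-2.35, -2.085, 0.0]
force: [0.6, 0.4, 0.2]
opening: 0.0002
```

>>> {"name": "send_rows", "arguments": {"motion": [[[0,0,0.001],0],[[0,0,0.001],0]]}}

```text
t: 7.48
tool_pos: [0.5582, -0.1715, 0.0635]
orientation: [-2.35, -2.085, 0.0]
force: [0.4, -1.1, 1.0]
opening: 0.0008
```

>>> {"name": "send_rows", "arguments": {"motion": [[[0,0,0.001],0],[[0,0,0.001],0]]}}

```text
t: 7.72
tool_pos: [0.5582, -0.1714, 0.0625]
orientation: [-2.35, -2.085, 0.0]
force: [0.4, 0.3, 0.1]
opening: 0.0009
```

>>> {"name": "send_rows", "arguments": {"motion": [[[0.01,0,0],0],[[0.02,0,0],0],[[0.03,0,0],0],[[0.035,0,0],0],[[0.04,0,0],0]]}}

```text
t: 8.35
tool_pos: [0.563, -0.1316, 0.0626]
orientation: [2.35, 2.085, -0.0]
force: [0.1, -2.5, 0.5]
opening: 0.0
```

```bash
python3 - <<'E'
from h import *; import cv2
s=monitor.read_state();a=eyes.read_camera("wrist")
cv2.imwrite("pics/w7.png",a[:,:,::-1]);print(s["t"],w2b(s["tool_pos"]),s["force"])
a=eyes.read_camera("scene")
cv2.imwrite("pics/s7.png",cv2.resize(a[170:270,240:380,::-1],None,fx=5,fy=5,interpolation=cv2.INTER_CUBIC))
E
```

```text
8.35 [ 0.0012582  -0.10536233  0.06255501] [ 0.13732962 -2.52942784  0.47958983]
```

View pics/s7.png

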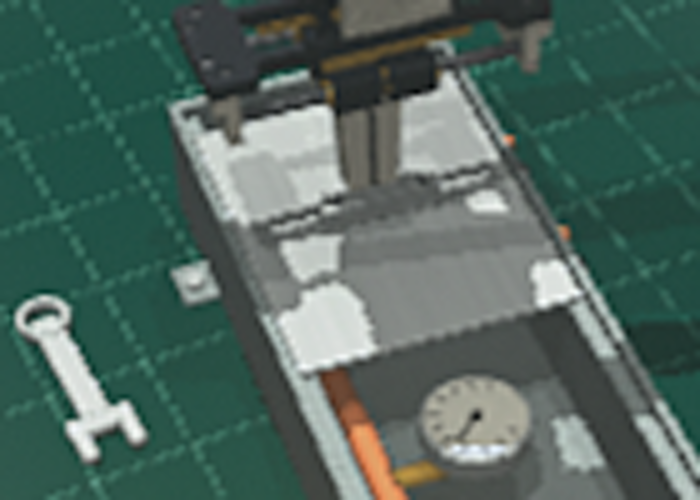

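View pics/w7.png

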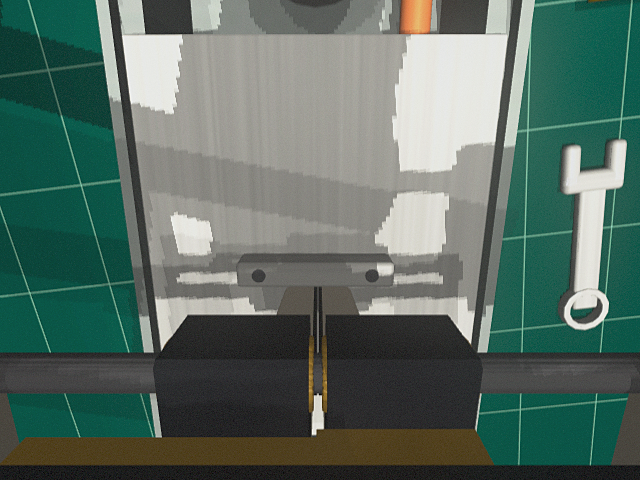

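```bash
python3 - <<'E'
from h import *
for p in [(287,198),(346,184),(314.5,207)]:
  for z in (.08,.1,.12,.14,.16): print(p,z,w2b(ray("scene",p,z)).round(3))
T=wristT(monitor.read_state())
print(w2b(ray("wrist",(320,288),.093,T)),w2b(ray("wrist",(320,254),.093,T)),w2b(ray("wrist",(320,34),.077,T)))
E
```

```text
(287, 198) 0.08 [ 0.058 -0.171  0.08 ]
(287, 198) 0.1 [ 0.064 -0.148  0.1  ]
(287, 198) 0.12 [ 0.069 -0.126  0.12 ]
(287, 198) 0.14 [ 0.074 -0.104  0.14 ]
(287, 198) 0.16 [ 0.08  -0.082  0.16 ]
(346, 184) 0.08 [-0.123 -0.168  0.08 ]
(346, 184) 0.1 [-0.114 -0.146  0.1  ]
(346, 184) 0.12 [-0.104 -0.123  0.12 ]
(346, 184) 0.14 [-0.095 -0.101  0.14 ]
(346, 184) 0.16 [-0.085 -0.079  0.16 ]
(314.5, 207) 0.08 [-0.003 -0.106  0.08 ]
(314.5, 207) 0.1 [ 0.004 -0.086  0.1  ]
(314.5, 207) 0.12 [ 0.011 -0.065  0.12 ]
(314.5, 207) 0.14 [ 0.018 -0.044  0.14 ]
(314.5, 207) 0.16 [ 0.024 -0.023  0.16 ]
[ 0.00240681 -0.09523052  0.093     ] [ 0.00237141 -0.07951327  0.093     ] [0.00226621 0.00973048 0.077     ]
```

>>> {"name": "send_rows", "arguments": {"motion": [[[0.015,0,0],0],[[0.03,0,0],0],[[0.05,0,0],0],[[0.07,0,0],0],[[0.09,0,0],0],[[0.11,0,0],0],[[0.13,0,0],0],[[0.15,0,0],0],[[0.165,0,0],0],[[0.18,0,0],0],[[0.19,0,0],0],[[0.195,0,0],0]]}}

```text
t: 9.95
tool_pos: [0.5863, 0.0623, 0.0626]
orientation: [2.35, 2.085, -0.0]
force: [-0.2, -5.1, 2.5]
opening: 0.0006
```

```bash
python3 - <<'E'
from h import *; import cv2
s=monitor.read_state();a=eyes.read_camera("wrist")
cv2.imwrite("pics/w8.png",a[:,:,::-1]);print(s["t"],w2b(s["tool_pos"]),s["force"])
a=eyes.read_camera("scene")
cv2.imwrite("pics/s8.png",cv2.resize(a[160:340,240:420,::-1],None,fx=3.3,fy=3.3,interpolation=cv2.INTER_CUBIC))
E
```

```text
9.95 [0.00128862 0.08988068 0.06255032] [-0.18661662 -5.10393849  2.48188102]
```

View pics/s8.png

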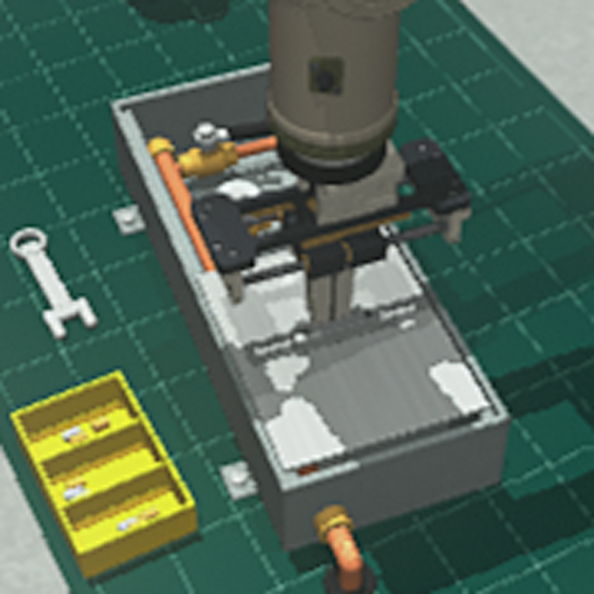

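View pics/w8.png

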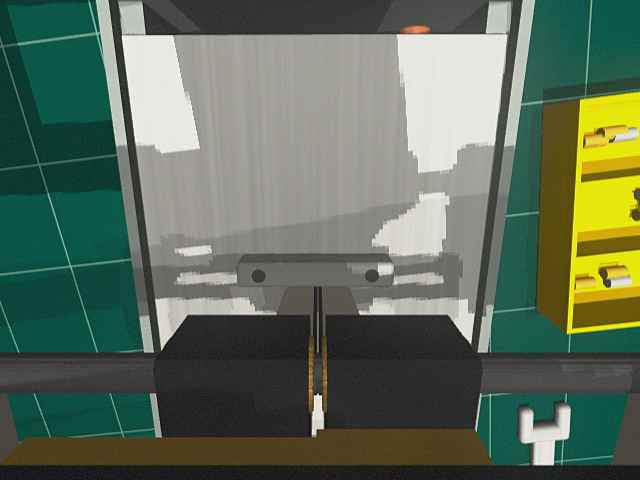

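>>> {"name": "send_rows", "arguments": {"motion": [[[0.003,0,0],0],[[0.005,0,0],0],[[0.007,0,0],0],[[0.008,0,0],0],[[0.008,0,0],0]]}}

```text
t: 10.68
tool_pos: [0.5872, 0.0699, 0.0625]
orientation: [-2.35, -2.085, -0.0]
force: [-0.7, -2.9, -0.2]
opening: 0.0008
```

>>> {"name": "send_rows", "arguments": {"motion": [[[-0.015,0,0],0],[[-0.03,0,-0.03],0],[[-0.06,0,-0.08],0],[[-0.11,0,-0.12],0],[[-0.16,0,-0.137],0],[[-0.21,0,-0.137],0],[[-0.243,0,-0.137],0],[[-0.243,0,-0.137],0],[[-0.243,0,-0.137],0]]}}

```text
t: 11.8
tool_pos: [0.5581, -0.1711, 0.1994]
orientation: [-2.35, -2.084, -0.001]
force: [-0.5, 1.6, 0.1]
opening: 0.0003
```

```bash
python3 - <<'E'
from h import *; import cv2
s=monitor.read_state();a=eyes.read_camera("wrist")
cv2.imwrite("pics/w9.png",a[:,:,::-1]);print(s["t"],w2b(s["tool_pos"]),s["force"])
np.save("w9.npy",wristT(s))
cv2.imwrite("pics/w9c.png",cv2.resize(a[20:320,180:460,::-1],None,fx=2,fy=2,interpolation=cv2.INTER_CUBIC))
E
```

```text
11.8 [ 0.00109524 -0.14520179  0.19942582] [-0.5344797   1.59164169  0.06083014]
```

View pics/w9c.png

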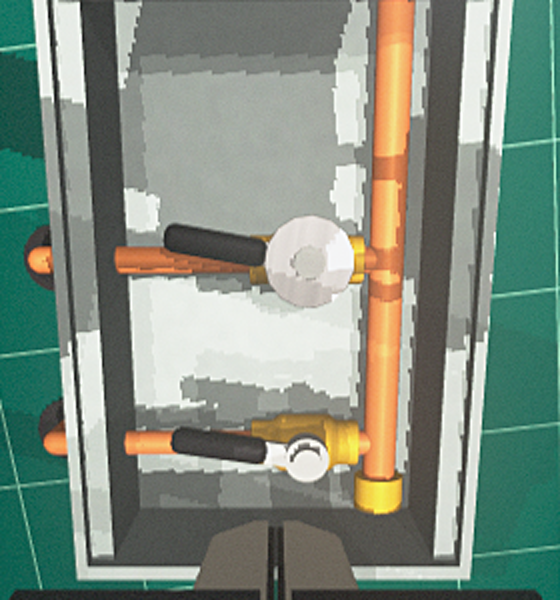

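```bash
python3 - <<'E'
from h import *
T=np.load("w9.npy")
def f(u,v,z): return w2b(ray("wrist",(u/2+180,v/2+20),z,T))
c=f(309,260,.062);e=f(166,237,.061);n=f(307,458,.061);pe=f(174,440,.061)
print(c,e,n,pe,"edges low",f(170,246,.061),f(262,264,.061),f(250,238,.061))
print(f(78,578,.08),f(470,578,.08))
print("ang",np.arctan2(e[1]-c[1],-(e[0]-c[0])), np.arctan2(pe[1]-n[1],-(pe[0]-n[0])))
E
```

```text
[ 0.01519361 -0.08113757  0.062     ] [-0.04411236 -0.07188858  0.061     ] [ 0.01534734 -0.16731606  0.061     ] [-0.04389122 -0.15896979  0.061     ] edges low [-0.04258823 -0.07549641  0.061     ] [-0.00439211 -0.08278703  0.061     ] [-0.009315   -0.07229786  0.061     ]
[-0.08580372 -0.21684203  0.08      ] [ 0.08693371 -0.21682718  0.08      ]
ang 0.15470749551836438 0.13997118647258472
```

>>> {"name": "send_rows", "arguments": {"motion": [[[0.0435,-0.042,0.02],0],[[0.0435,-0.042,0.06],0],[[0.0435,-0.042,0.1],0],[[0.0435,-0.042,0.13],0],[[0.0435,-0.042,0.15],0],[[0.0435,-0.042,0.165],0],[[0.0435,-0.042,0.165],0]]}}

```text
t: 12.72
tool_pos: [0.5209, -0.1223, 0.0335]
orientation: [-2.347, -2.085, 0.002]
force: [0.2, -0.1, 0.6]
opening: 0.0005
```

```bash
python3 - <<'E'
from h import *; import cv2
s=monitor.read_state();a=eyes.read_camera("wrist")
cv2.imwrite("pics/w10.png",a[:,:,::-1]);print(s["t"],w2b(s["tool_pos"]),s["force"])
np.save("w10.npy",wristT(s))
a=eyes.read_camera("scene")
cv2.imwrite("pics/s10.png",cv2.resize(a[150:330,240:420,::-1],None,fx=3.3,fy=3.3,interpolation=cv2.INTER_CUBIC))
E
```

```text
12.725 [-0.04166895 -0.10112115  0.03345762] [ 0.1534207  -0.14278849  0.60949841]
```

View pics/w10.png

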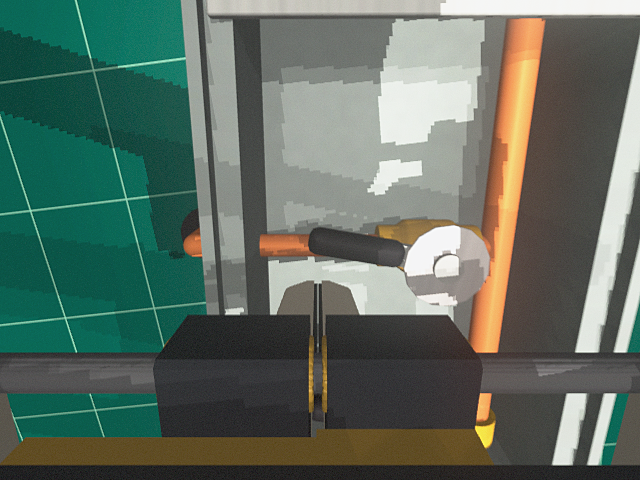

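View pics/s10.png

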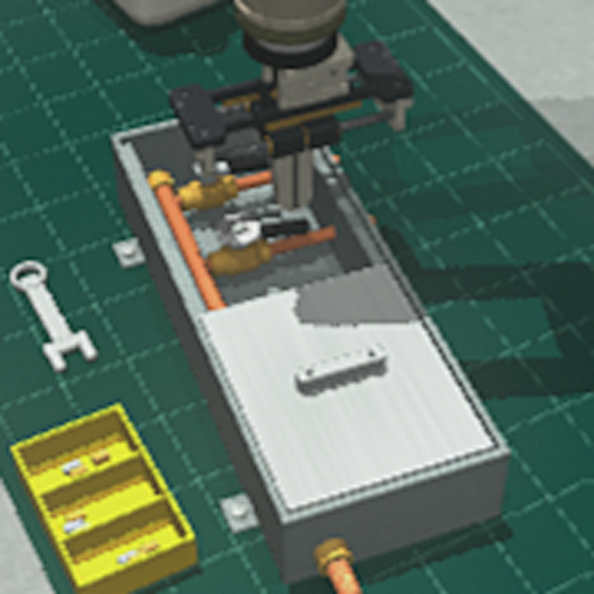

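```bash
python3 - <<'E'
from h import *
C=np.array([15,-81.5]);Q=np.array([-41.7,-101.1])
for f in [0,.15,.3,.45,.6,.75,.9,1.05,1.2,1.35,1.45,1.5,1.57,1.6]:
    d=np.array([-np.cos(f),np.sin(f)]);n=np.array([np.sin(f),np.cos(f)])
    P=C+38*d-6*n-[17.5,8]; s=P-Q; print(f,"tool dx %.1f dy %.1f"%(s[1],s[0]))
E
```

```text
0 tool dx 5.6 dy 1.2
0.15 tool dx 11.3 dy 0.7
0.3 tool dx 17.1 dy 1.1
0.45 tool dx 22.7 dy 2.4
0.6 tool dx 28.1 dy 4.4
0.75 tool dx 33.1 dy 7.3
0.9 tool dx 37.6 dy 10.9
1.05 tool dx 41.6 dy 15.1
1.2 tool dx 44.8 dy 19.8
1.35 tool dx 47.4 dy 25.0
1.45 tool dx 48.6 dy 28.7
1.5 tool dx 49.1 dy 30.5
1.57 tool dx 49.6 dy 33.2
1.6 tool dx 49.8 dy 34.3
```

First part of the arc, then a look.

>>> {"name": "send_rows", "arguments": {"motion": [[[0.006,0.001,0],0],[[0.0113,0.001,0],0],[[0.0145,0.001,0],0],[[0.017,0.001,0],0],[[0.02,0.002,0],0],[[0.0227,0.0024,0],0],[[0.0255,0.0034,0],0],[[0.028,0.0044,0],0],[[0.0306,0.006,0],0],[[0.033,0.0073,0],0],[[0.033,0.0073,0],0]]}}

```text
t: 14.2
tool_pos: [0.5329, -0.091, 0.0345]
orientation: [-2.349, -2.085, -0.0]
force: [-0.9, -2.2, 4.4]
opening: 0.0005
```

```bash
python3 - <<'E'
from h import *; import cv2
s=monitor.read_state();a=eyes.read_camera("wrist")
cv2.imwrite("pics/w11.png",a[:,:,::-1]);print(s["t"],w2b(s["tool_pos"]),s["force"])
E
```

```text
14.2 [-0.03351995 -0.06865661  0.03445535] [-0.92470704 -2.20033747  4.3976671 ]
```

View pics/w11.png

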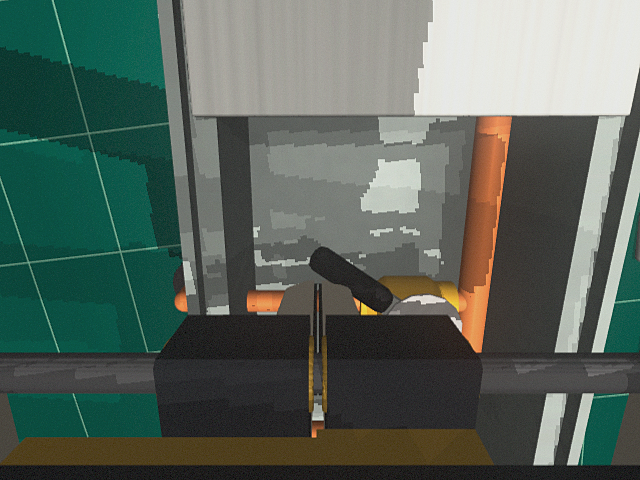

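>>> {"name": "send_rows", "arguments": {"motion": [[[-0.002,0,0.003],0],[[-0.002,0,0.006],0],[[0.001,0.001,0.006],0],[[0.0046,0.0036,0.006],0],[[0.0067,0.0056,0.006],0],[[0.0086,0.0078,0.006],0],[[0.0104,0.01,0.006],0],[[0.0118,0.0125,0.006],0],[[0.0132,0.015,0.006],0],[[0.0144,0.0177,0.006],0],[[0.0144,0.0177,0.006],0]]}}

```text
t: 15.62
tool_pos: [0.5517, -0.0788, 0.0284]
orientation: [-2.349, -2.084, 0.001]
force: [-3.9, -1.1, 7.2]
opening: 0.0001
```

```bash
python3 - <<'E'
from h import *; import cv2
s=monitor.read_state();a=eyes.read_camera("wrist")
cv2.imwrite("pics/w12.png",a[:,:,::-1]);print(s["t"],w2b(s["tool_pos"]),s["force"])
E
```

```text
15.625 [-0.01628283 -0.05433338  0.02840167] [-3.9282736  -1.11007137  7.18808917]
```

View pics/w12.png

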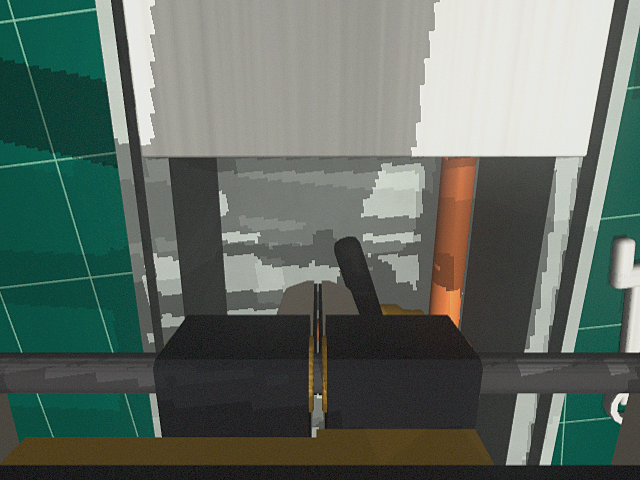

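>>> {"name": "send_rows", "arguments": {"motion": [[[0.001,0.002,0],0],[[0.0015,0.004,0],0],[[0.002,0.006,0],0],[[0.002,0.008,0],0],[[0.002,0.01,0],0],[[0.002,0.01,0],0]]}}

```text
t: 16.42
tool_pos: [0.5607, -0.0772, 0.0274]
orientation: [-2.347, -2.083, 0.002]
force: [-4.9, 2.6, 2.7]
opening: 0.0002
```

```bash
python3 - <<'E'
from h import *; import cv2
s=monitor.read_state();a=eyes.read_camera("wrist")
cv2.imwrite("pics/w13.png",cv2.resize(a[130:330,220:460,::-1],None,fx=3,fy=3));print(s["t"],w2b(s["tool_pos"]),s["force"])
T=wristT(s)
E
```

```text
16.425 [-0.00754533 -0.05163394  0.02737876] [-4.93278919  2.57887825  2.66110857]
```

View pics/w13.png

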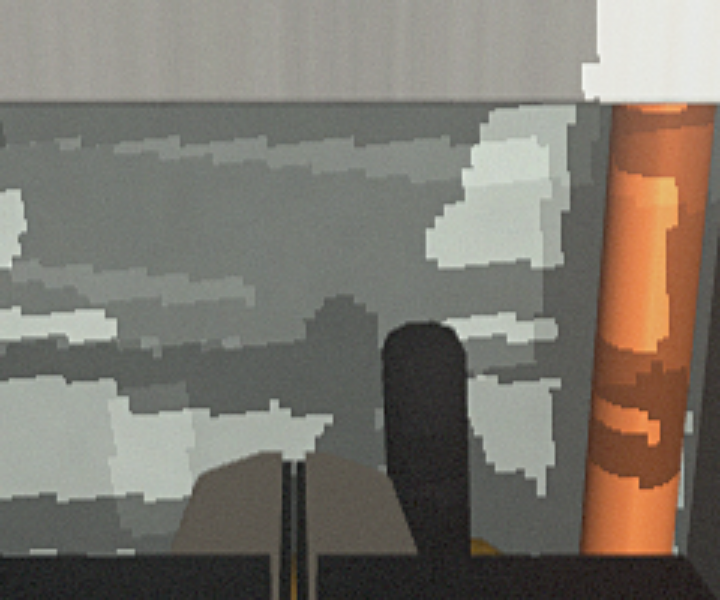

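>>> {"name": "send_rows", "arguments": {"motion": [[[0,0.002,0],0],[[0,0.003,0],0],[[0,0.004,0],0],[[0,0.004,0],0]]}}

```text
t: 16.98
tool_pos: [0.5631, -0.0771, 0.0273]
orientation: [-2.345, -2.081, 0.005]
force: [-13.5, 3.8, 9.5]
opening: 0.0006
```

>>> {"name": "send_rows", "arguments": {"motion": [[[0,-0.008,0],0],[[0,-0.018,0],0],[[0,-0.018,-0.04],0],[[-0.02,-0.01,-0.1],0],[[-0.06,0.01,-0.16],0],[[-0.1,0.01,-0.19],0],[[-0.1,0.01,-0.19],0],[[-0.1,0.01,-0.19],0]]}}

```text
t: 17.98
tool_pos: [0.5638, -0.179, 0.2176]
orientation: [-2.35, -2.083, -0.0]
force: [0.9, -0.7, 0.0]
opening: 0.0003
```

```bash
python3 - <<'E'
from h import *; import cv2
s=monitor.read_state();a=eyes.read_camera("wrist")
cv2.imwrite("pics/w14.png",cv2.resize(a[0:330,160:480,::-1],None,fx=1.8,fy=1.8));print(s["t"],w2b(s["tool_pos"]),s["force"])
np.save("w14.npy",wristT(s))
E
```

```text
17.975 [ 0.00767245 -0.15230402  0.2175646 ] [ 0.85788256 -0.67482736  0.03882673]
```

View pics/w14.png

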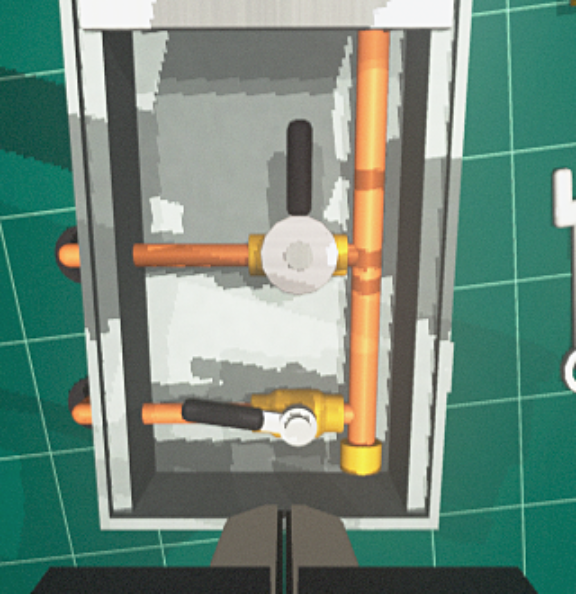

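```bash
python3 - <<'E'
from h import *
T=np.load("w14.npy")
f=lambda u,v,z:w2b(ray("wrist",(u/1.8+160,v/1.8),z,T))
c=f(299,256,.062);e=f(300,121,.061);print(c,e,"phi",np.pi/2+np.arctan2(e[0]-c[0],e[1]-c[1]))
g=f(300,215,.061);print("axis from grip",np.pi/2+np.arctan2(e[0]-g[0],e[1]-g[1]))
n=f(297,426,.061);pe=f(183,410,.061);print(n,pe,np.arctan2(pe[1]-n[1],n[0]-pe[0]),"cover edge",f(270,28,.077),"box end",f(270,525,.08))
E
```

```text
[ 0.01505873 -0.08215913  0.062     ] [ 0.01521244 -0.02163694  0.061     ] phi 1.5733360486026473
axis from grip 1.5649437191324034
[ 0.01450617 -0.16772334  0.061     ] [-0.04449895 -0.15916038  0.061     ] 0.14411618244407753 cover edge [0.00182457 0.01231848 0.077     ] box end [ 0.00056601 -0.21514781  0.08      ]
```

```bash
python3 - <<'E'
from plant import ticket
print(ticket.close_job())
E
```

```text
the job is handed in; nothing more can be done
None
```

I pushed the cover by its rib to the far end of the channel, then pushed the tagged handle clockwise to its stop. I backed the gripper off and handed the job in at about 18 s. No verdict was reported.

**Last checks (final wrist picture and force readings):**
- **Tagged handle:** it read about 1.57 rad. The side force had risen to about 13.5 N at the stop before I backed off.
- **Cover:** its centre is at about y = +108 to +112 mm, where at least 95 is needed. It looked flat in its channel, and I did not push it hard against the end wall.
- **Untagged handle:** it is within 1 mm of where it was.
- **Gripper:** it is clear of everything, about 0.2 m up.
- **Jug, spanner and tray:** I did not measure these again at the end. The arm never came near them, and the spanner and tray looked untouched in the pictures.

**What went wrong or disagreed:**
- **First push missed:** the fingers passed over the rib without moving the cover. The real fingertips sit about 15 mm higher than the stated tool point, so I went lower and pushed again.
- **Position offset:** the box measured with the wrist camera lay about 3 to 6 mm off my first fit from the top camera. The cover figure allows for this.

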